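# Get the sample jar out from behind the reagent bottles and onto the balance

### The arm

A 6-joint arm with a two-finger parallel gripper is mounted at the origin on the work surface. World frame = base frame: x ahead of the robot, y to its left, z up, the work surface at z = 0. Lengths are in mm, angles in rad, forces in N, time in s.
With the tool pointing down it reaches from about 350 to 875 mm from the base axis. Payload 4.2 kg.
Tool frame: the origin (TCP) lies at the very end of the fingers, on their centre line; the grasp point (between the pads) lies 19 mm behind it; z points along the fingers, y is the line along which they close (so a half turn about z gives the same grasp; the last joint's range is limited). The gripper opens to 85 mm and grips with 20 to 120 N. Pads are 22 mm wide; open, the fingers measure 114 mm over their backs; the gripper's body (76 mm by 85 mm) begins 54 mm behind the grasp point. The pads swing forward as they close: fully open they stand 13 mm farther back than shut.
Start: joints at [1.535, 0.385, 0.008, 0, -1.194, -0.259], TCP at [181.561, 598.026, 231.312] pointing down, gripper open.
Joint ranges: [-3.14, 3.14], [-1.21, 2.06], [-1.07, 1.41], [-3.16, 2.05], [-2.99, -0.16], [-3.1, 3.1]. Speed limits (rad/s): [2.79, 2.79, 3.14, 3.14, 3.14, 3.14].

### API

Orientations are given as a unit quaternion [x, y, z, w].
In Python, from bench import arm gives the robot as it stands.
- The arm moves only by the tool servo_tool, never from a script. Its argument "rows" is a list that holds one entry, the list of rows, each a list of 7 numbers: the finger opening in mm, from 0 to 85.4, then the shift along the tool's x, y, z in mm, then the turn, a rotation vector about the tool's x, y, z in rad. A call has 1 to 10 rows; each row is the pose to reach, as a shift and turn from the pose commanded when the call began, along the tool's axes at that moment; what a row does not reach only later rows make up. A row lasts 1/8 s, in which the tool goes at most 62.5 mm and 10.7 degrees, less where a joint would pass 70% of its speed; a pose out of reach is approached as far as the arm can. A call with a gripper value outside its range is refused whole. The fingers move at their own pace and stop on an object; the grip force is fixed at half the most. Time passes only in rows, so rows that repeat a pose let the fingers close. It gives the time, the measured TCP pose, the force, the opening and the grip force at its end, in the units of the state.
- arm.read_state(): the state, without advancing time (a new reading comes with each control period).
- arm.get_image(name): name is "scene" or "top" or "wrist"; returns the picture (480x640x3 uint8, red, green, blue); there is no depth.
- arm.camera_params(name): a dict with "intrinsics" (3x3 intrinsics, pixels), "R" (3x3) and "t" (3): a world point X has camera coordinates R X + t. Camera axes: x right, y down, z forward; pixel columns grow to the right and rows downward; lengths in mm; the calibration is good to about 2 mm. A picture is of the moment at which its call begins: read the wrist's pose just before it. camera_params takes no time and is no camera call; for the wrist camera it gives the pose at the moment of the call.
- arm.job_done(): hands the job in; it is judged then, once.
The state is a dict: "clock": time; "joints": joint angles; "joint_vel": joint speeds; "joint_efforts": joint torques, N m; "position": TCP position; "ee_rot": TCP orientation; "contact_force": force on the tool from outside, world axes, zero at the start; "wrist_torque": the same for the moment, N m; "gripper_width": finger opening in mm; "grasp_force": force on a finger pad.
Only numpy, scipy, OpenCV 4.12 (cv2) and the standard library are available. Lean on these libraries where they do the work, as an engineer would, in place of code of your own. Each camera call takes 0.05 s, during which the arm holds its last target. There are 200 camera calls.

### The job

The green-lidded jar in the yellow tray is to go on the balance, but three tall bottles stand around it: first move all three bottles out onto the dark grey mat, leaving the jar where it is meanwhile, and stand the jar in the middle of the balance pan while they wait there. Then put the bottles back in the tray, each centred on the disc of its cap's colour. Set everything down upright without tipping anything over, and leave the white-lidded jar undisturbed.

Things in the scene. Friction and masses are not known exactly. Their poses are not given: they have to be found in the camera images.
- red_bottle_mid (a point): Centre, half-way up, of the upright bottle with the red cap: a round frosted white bottle 52 mm in diameter, 105 mm tall in all, of which the top 27 mm is the red cap (49 mm in diameter). Mass about 0.16 kg. z points up; the yaw means nothing.
- blue_bottle_mid (a point): Centre, half-way up, of the upright bottle with the blue cap: a round frosted white bottle 52 mm in diameter, 105 mm tall in all, of which the top 27 mm is the blue cap (49 mm in diameter). Mass about 0.16 kg. z points up; the yaw means nothing.
- black_bottle_mid (a point): Centre, half-way up, of the upright bottle with the black cap: a round frosted white bottle 52 mm in diameter, 105 mm tall in all, of which the top 27 mm is the black cap (49 mm in diameter). Mass about 0.16 kg. z points up; the yaw means nothing.
- red_disc: Flat red disc, 76 mm wide, 3 mm thick, fixed in the yellow tray: the red-capped bottle's place. Origin at the centre of its underside, on the tray floor; x points to the tray's back (away from the robot), y along the tray. The three discs form a V around the front of the green-lidded jar, the middle one nearest the robot, 82 mm from the others; at the start each carries one bottle, of any colour.
- blue_disc: Flat blue disc, 76 mm wide, 3 mm thick, fixed in the yellow tray: the blue-capped bottle's place. Origin at the centre of its underside, on the tray floor; x points to the tray's back (away from the robot), y along the tray. The three discs form a V around the front of the green-lidded jar, the middle one nearest the robot, 82 mm from the others; at the start each carries one bottle, of any colour.
- black_disc: Flat black disc, 76 mm wide, 3 mm thick, fixed in the yellow tray: the black-capped bottle's place. Origin at the centre of its underside, on the tray floor; x points to the tray's back (away from the robot), y along the tray. The three discs form a V around the front of the green-lidded jar, the middle one nearest the robot, 82 mm from the others; at the start each carries one bottle, of any colour.
- green_jar_mid (a point): Centre, half-way up, of the small round amber jar with the green lid: 41 mm in diameter, 45 mm tall, about 0.07 kg, standing behind the bottles, about 68 mm from the middle disc's centre and 80 mm from the others', on the floor of the yellow tray. The tray is 180 mm deep and 330 mm long, its rim 20 mm and its floor 5 mm above the bench. z up.
- white_jar_mid (a point): Centre, half-way up, of a like amber jar with a white lid (41 mm in diameter, 45 mm tall), standing loose in one of the tray's back corners; a black dropper bottle, 28 mm in diameter and 75 mm tall, stands loose in the other. It is to be left alone.
- mat: Dark grey rubber mat lying fixed on the bench to one side of the tray, 280 mm along its x axis, 150 mm along its y axis, 4 mm thick; origin at the centre of its underside, on the bench.
- pan (a point): Centre of the upper face of the balance's round steel pan, 110 mm in diameter, 62 mm above the bench, fixed and rigid. The white balance under it is 220 mm (x) by 170 mm (y), its top 45 mm above the bench, its centre 30 mm from the pan's towards -x; it stands on the other side of the tray from the mat.

How it is judged:
By the outcome, as a careful person would: the job done as asked, in the order asked, and still so for the second after the job is handed in, with the robot touching nothing.
It also fails if it takes over 144 s, if anything falls off the work surface, if the arm or the gripper's body presses on something with over 40 N, if the wrist force passes 120 N, or if a joint passes its speed limit or range.

## Working session

There is one attempt and no reset: what is moved stays moved. The work goes in short steps, Python scripts to look and compute and a tool call to move; the robot and the scene stay as the last step left them, time stands still between calls to the robot, and variables do not carry over. Pictures are saved under pics/ and viewed, at most 14 in all, crops included, and the job is handed in when it is done.

Besides the shell and the picture viewer there is one more tool, called after "Emit:" in YAML: its name, and indented under it one key for each argument. servo_tool: Moves the arm, as the interface text tells. Its arguments: {"type":"object","properties":{"rows":{"type":"array"}},"required":["rows"]}

```bash
mkdir -p pics; ls
python3 - <<'E'
from bench import arm
import cv2
for n in ("top","scene"):
    cv2.imwrite(f"pics/{n}0.png",arm.get_image(n)[:,:,::-1])
    p=arm.camera_params(n);print(n,p)
print(arm.read_state())
E
```

```text
pics
top {'intrinsics': array([[605.35644965,   0.        , 317.15102806],
       [  0.        , 605.35644965, 245.77992703],
       [  0.        ,   0.        ,   1.        ]]), 'R': array([[-0.00911362, -0.99993669, -0.00659939],
       [-0.99048946,  0.0099332 , -0.13722958],
       [ 0.13728644,  0.00528596, -0.99051728]]), 't': array([  -4.51943362,  571.76788921, 1086.79624293])}
scene {'intrinsics': array([[496.73128436,   0.        , 318.94890787],
       [  0.        , 496.73128436, 233.95182401],
       [  0.        ,   0.        ,   1.        ]]), 'R': array([[ 0.04708223,  0.99883157,  0.01089779],
       [ 0.75286029, -0.02831335, -0.65757109],
       [-0.65649421,  0.03916443, -0.75331368]]), 't': array([ -22.62880916, -386.96833238, 1469.00047659])}
{'clock': 0.1, 'joints': array([ 1.53462481e+00,  3.85493023e-01,  6.74424926e-03, -4.27536112e-04,
       -1.19400389e+00, -2.58608085e-01]), 'joint_vel': array([-0.00146293, -0.00026978,  0.00316179,  0.00295204, -0.00039517,
       -0.00077739]), 'joint_efforts': array([-7.20890439e-04, -3.93319237e+01,  1.88928598e+01,  4.19797629e+00,
       -2.58332788e-03,  3.91240064e-06]), 'position': array([181.409528  , 597.54042935, 230.31687655]), 'ee_rot': array([ 9.89145698e-01, -1.46934655e-01, -8.89012961e-05,  9.94179052e-04]), 'contact_force': array([ 0.50766056,  0.06511444, -0.07678145]), 'wrist_torque': array([ 0.05092677,  0.01275957, -0.00267511]), 'grasp_force': 0.0, 'gripper_width': 85.71517254118787}
```

View pics/top0.png

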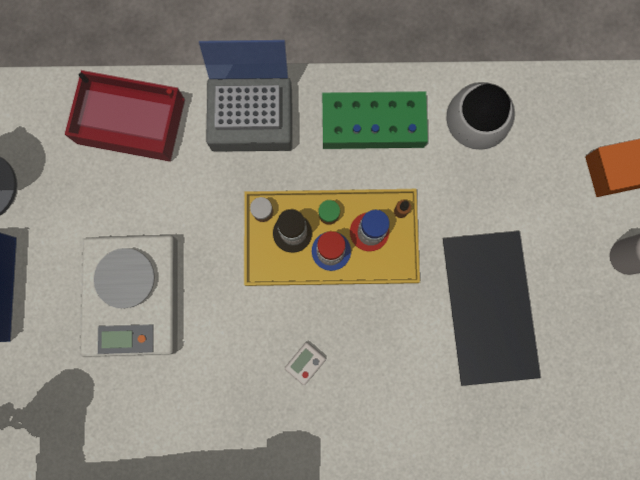

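View pics/scene0.png

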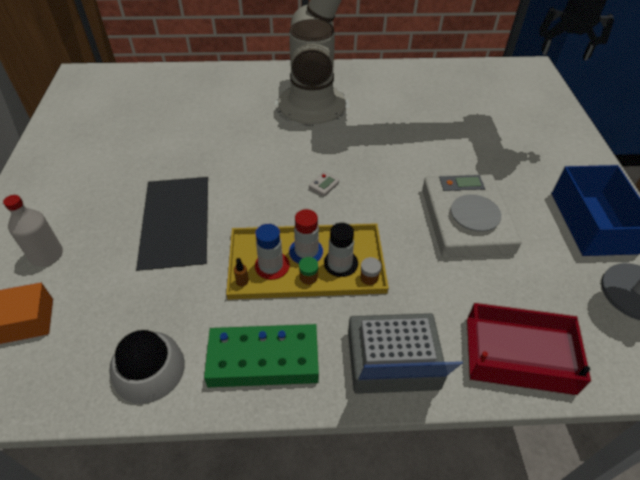

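Top view: red cap is at about (331,245) on the blue disc, blue cap at (375,223) on the red disc, and black cap at (291,222) on the black disc. The green jar is at (329,210), the pan at (124,278) and the mat corners run from (443,238) to (540,378). I'll enlarge the tray.

```bash
cat > h.py <<'E'
import numpy as np
from bench import arm
def px2w(n,u,v,z,p=None):
    p=p or arm.camera_params(n);K,R,t=p['intrinsics'],p['R'],p['t']
    d=R.T@np.linalg.solve(K,[u,v,1]);c=-R.T@t
    return c+d*(z-c[2])/d[2]
def w2px(n,X,p=None):
    p=p or arm.camera_params(n);q=p['intrinsics']@(p['R']@np.array(X,float)+p['t']);return q[:2]/q[2]
E
python3 - <<'E'
import cv2
a=cv2.imread("pics/top0.png")
cv2.imwrite("pics/topc.png",cv2.resize(a[185:290,240:425],None,fx=4,fy=4,interpolation=cv2.INTER_CUBIC))
E
```

```text
(no output)
```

View pics/topc.png

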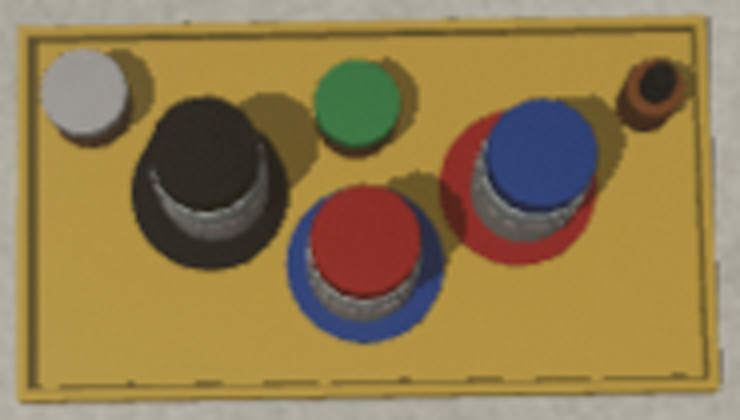

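Run:
```python
from h import *
np.set_printoptions(precision=1,suppress=True)
f=lambda u,v,z:px2w("top",u/4+240-.375,v/4+185-.375,z)
P={}
for n,u,v,z in [("blackcap",205,153,113),("redcap",365,241,113),("bluecap",542,154,113),("green",357,103,50),("white",84,92,50),
 ("blackdisc",210,191,8),("bluedisc",365.5,265,8),("reddisc",519,188,8),("dropper",658,80,80),("trayTL",20,28,20),("trayTR",709,17,20),("trayBL",20,400,20),("trayBR",718,390,20)]:
    P[n]=f(u,v,z);print(n,P[n])
d=lambda a,b:np.linalg.norm(P[a][:2]-P[b][:2])
print(d("blackdisc","bluedisc"),d("reddisc","bluedisc"),d("bluedisc","green"),d("blackdisc","green"),d("reddisc","green"))
for u,v in [(443,238),(520,231),(540,378),(461,385)]: print("mat",px2w("top",u,v,4))
for u,v in [(124,278),(93.5,278),(155,278),(124,248),(124,308)]: print("pan",px2w("top",u,v,62))
```

```text
blackcap [602.4  35.2 113. ]
redcap [562.8 -34.2 113. ]
bluecap [ 600.4 -111.9  113. ]
green [636.4 -32.4  50. ]
white [642.9  94.4  50. ]
blackdisc [602.5  38.    8. ]
bluedisc [566.  -36.2   8. ]
reddisc [ 602.5 -110.2    8. ]
dropper [ 639.6 -168.1   80. ]
trayTL [680.6 128.3  20. ]
trayTR [ 682.5 -201.9   20. ]
trayBL [502.1 127.   20. ]
trayBR [ 503.7 -200.5   20. ]
82.67131627676282 82.54560127269507 70.54241716682859 78.13423852198528 84.8848100328783
mat [ 589.3 -251.6    4. ]
mat [ 601.4 -399.9    4. ]
mat [ 324.4 -421.7    4. ]
mat [ 312.9 -274.6    4. ]
pan [513.1 340.6  62. ]
pan [513.6 396.1  62. ]
pan [512.6 284.3  62. ]
pan [568.  342.5  62. ]
pan [458.9 338.8  62. ]
```

Emit:
servo_tool:
  rows:
    - [[85,274,248,-70,0,0,-0.15],[85,274,248,-70,0,0,-0.15],[85,274,248,-70,0,0,-0.15],[85,274,248,-70,0,0,-0.15],[85,274,248,-70,0,0,-0.15],[85,274,248,-70,0,0,-0.15],[85,547.8,496.2,-70,0,0,-0.2949],[85,547.8,496.2,-70,0,0,-0.2949],[85,547.8,496.2,-70,0,0,-0.2949],[85,547.8,496.2,-70,0,0,-0.2949]]

```text
clock: 1.35
position: [499.8, 66.1, 301.1]
ee_rot: [1.0, 0.0, -0.0, -0.0]
contact_force: [1.4, 1.0, -0.4]
gripper_width: 85.1
grasp_force: 0.0
```

Run:
```python
from bench import arm
s=arm.read_state();print(s['clock'],s['position'],s['ee_rot'],s['joints'])
```

```text
1.35 [499.80237923  66.11419333 301.11504529] [ 9.99999986e-01  1.14850451e-04 -6.46617057e-05 -9.87389352e-05] [ 4.53899325e-01  1.32002909e-01 -1.60765294e-01 -2.44589058e-04
 -1.27805780e+00  1.11719729e+00]
```

Emit:
servo_tool:
  rows:
    - [[85,62,102,0,0,0,0],[85,62,102,0,0,0,0],[70,62,102,0,0,0,0],[70,62,102,0,0,0,0]]

```text
clock: 1.85
position: [560.9, -34.0, 300.6]
ee_rot: [1.0, -0.0, -0.001, -0.0]
contact_force: [0.1, 1.6, -0.7]
gripper_width: 70.3
grasp_force: 0.0
```

Run:
```python
from h import *
import cv2,pickle
s=arm.read_state();p=arm.camera_params("wrist");cv2.imwrite("pics/w1.png",arm.get_image("wrist")[:,:,::-1]);pickle.dump(p,open("w1.p","wb"))
print(s['position'],p, -p['R'].T@p['t'])
for X in [(562.8,-34.2,113),(602.4,35.2,113),(600.4,-111.9,113),(636.4,-32.4,50),(566,-36.2,8)]: print(X,w2px("wrist",X,p))
```

```text
[560.9375518  -34.02770263 300.56183219] {'intrinsics': array([[333.15138816,   0.        , 320.78754825],
       [  0.        , 333.15138816, 239.40443919],
       [  0.        ,   0.        ,   1.        ]]), 'R': array([[-1.07312050e-03, -9.99999424e-01, -2.99667268e-05],
       [-9.56087314e-01,  1.01721483e-03,  2.93080217e-01],
       [-2.93080017e-01,  3.43161197e-04, -9.56087855e-01]]), 't': array([-32.98673265, 476.51110349, 608.76645004])} [633.96810394 -33.68033283 442.37724325]
(562.8, -34.2, 113) [321.38872963 211.13519272]
(602.4, 35.2, 113) [250.04802012 171.29005305]
(600.4, -111.9, 113) [401.08402865 173.2106974 ]
(636.4, -32.4, 50) [319.65651944 135.01798201]
(566, -36.2, 8) [322.78208445 191.69509191]
```

View pics/w1.png

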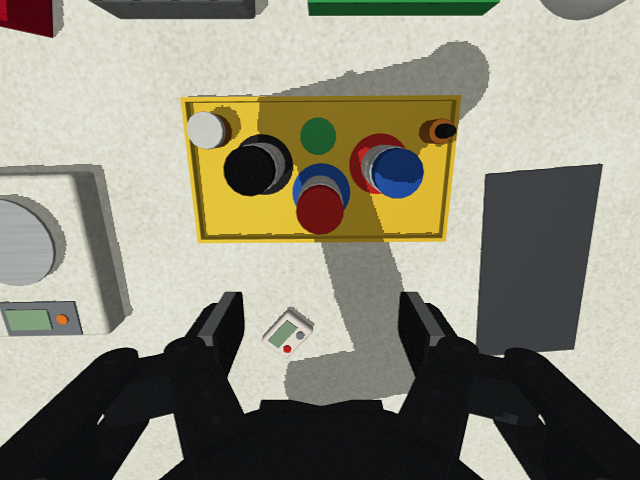

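Wrist view: red cap at (320,209), black at (251,172), blue at (397,172) and the green lid at (318,135). These are within about 3 mm of my estimates, so I'll grasp the red bottle.

Emit:
servo_tool:
  rows:
    - [[72,2,0,60,0,0,0],[72,2,0,120,0,0,0],[72,2,0,165,0,0,0],[72,2,0,195,0,0,0],[72,2,0,220,0,0,0],[72,2,0,240,0,0,0],[72,2,0,250,0,0,0],[72,2,0,250,0,0,0]]

```text
clock: 2.9
position: [563.0, -33.1, 51.2]
ee_rot: [1.0, 0.001, -0.0, 0.0]
contact_force: [0.5, 0.8, 0.2]
gripper_width: 72.0
grasp_force: 0.0
```

Emit:
servo_tool:
  rows:
    - [[44,0,0,0,0,0,0],[44,0,0,0,0,0,0],[44,0,0,0,0,0,0],[44,0,0,0,0,0,0],[44,0,0,0,0,0,0]]

```text
clock: 3.52
position: [564.2, -33.4, 52.7]
ee_rot: [1.0, 0.0, 0.001, -0.0]
contact_force: [-1.7, 3.7, 6.1]
gripper_width: 50.4
grasp_force: 57.5
```

Emit:
servo_tool:
  rows:
    - [[44,0,0,-10,0,0,0],[44,0,0,-35,0,0,0],[44,0,0,-75,0,0,0],[44,0,0,-115,0,0,0],[44,-10,17,-140,0,0,0],[44,-28,47,-150,0,0,0],[44,-50,84,-150,0,0,0],[44,-75,125,-150,0,0,0],[44,-100,168,-150,0,0,0],[44,-125,210,-150,0,0,0]]

```text
clock: 4.78
position: [436.7, -245.2, 201.3]
ee_rot: [1.0, -0.0, -0.0, -0.0]
contact_force: [0.5, 0.4, -3.0]
gripper_width: 50.3
grasp_force: 58.3
```

Emit:
servo_tool:
  rows:
    - [[44,-22,37,0,0,0,0],[44,-42,71,0,0,0,0],[44,-54,91,5,0,0,0],[44,-60,101,25,0,0,0],[44,-60,101,60,0,0,0],[44,-60,101,95,0,0,0],[44,-60,101,120,0,0,0],[44,-60,101,135,0,0,0],[44,-60,101,143,0,0,0],[44,-60,101,143,0,0,0]]

```text
clock: 6.02
position: [378.4, -345.1, 58.3]
ee_rot: [1.0, 0.0, -0.0, 0.0]
contact_force: [0.8, -0.5, -2.4]
gripper_width: 50.4
grasp_force: 58.4
```

Emit:
servo_tool:
  rows:
    - [[44,0,0,4,0,0,0],[44,0,0,7,0,0,0],[44,0,0,9,0,0,0],[44,0,0,10,0,0,0],[44,0,0,10,0,0,0]]

```text
clock: 6.65
position: [378.3, -344.9, 48.7]
ee_rot: [1.0, 0.0, 0.0, 0.0]
contact_force: [-2.7, 0.7, 2.8]
gripper_width: 50.6
grasp_force: 59.0
```

Emit:
servo_tool:
  rows:
    - [[58,0,0,0,0,0,0],[72,0,0,0,0,0,0],[72,0,0,0,0,0,0],[72,0,0,-20,0,0,0],[72,0,0,-60,0,0,0],[72,0,0,-110,0,0,0],[72,0,0,-150,0,0,0],[72,25,-42,-155,0,0,0],[72,50,-84,-155,0,0,0],[72,80,-134,-155,0,0,0]]

```text
clock: 7.9
position: [458.8, -210.0, 203.6]
ee_rot: [1.0, -0.001, 0.001, 0.0]
contact_force: [1.0, -0.3, -0.2]
gripper_width: 72.6
grasp_force: 0.0
```

Emit:
servo_tool:
  rows:
    - [[72,30,-51,0,0,0,0],[72,60,-102,0,0,0,0],[72,90,-153,0,0,0,0],[72,115,-196,0,0,0,0],[72,135,-230,0,0,0,0],[72,143,-246,0,0,0,0],[72,143,-246,0,0,0,0]]

```text
clock: 8.78
position: [601.3, 35.7, 202.7]
ee_rot: [1.0, 0.001, -0.0, 0.0]
contact_force: [-0.8, -0.6, 0.6]
gripper_width: 72.5
grasp_force: 0.0
```

Run:
```python
from h import *
import cv2,pickle
s=arm.read_state();p=arm.camera_params("wrist");cv2.imwrite("pics/w2.png",arm.get_image("wrist")[:,:,::-1]);pickle.dump(p,open("w2.p","wb"))
print(s['position'],s['clock'])
for X in [(602.4,35.2,113),(601,-110,113),(566,-36.2,8),(602.5,-110.2,8),(602.5,38,8),(636.4,-32,50),(379,-345,109)]: print(X,w2px("wrist",X,p))
```

```text
[601.28133478  35.69494393 202.72778847] 8.775
(602.4, 35.2, 113) [322.01223501 240.72867153]
(601, -110, 113) [521.11042365 242.70350218]
(566, -36.2, 8) [388.84939219 244.21622978]
(602.5, -110.2, 8) [462.88110507 210.5082899 ]
(602.5, 38, 8) [318.90525189 210.39951744]
(636.4, -32, 50) [398.27313546 182.59446325]
(379, -345, 109) [727.72007762 467.69790269]
```

View pics/w2.png

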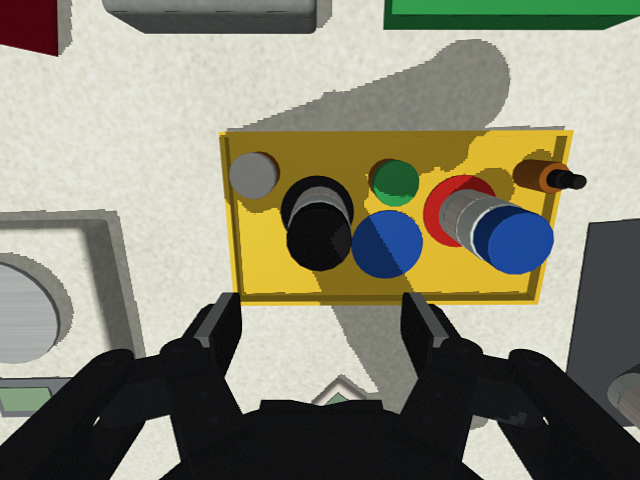

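Wrist view from z=203: black cap at (319,236), blue disc at (387,244), blue cap at (513,239) and green lid at (397,183). Now I'll take the black bottle.

Emit:
servo_tool:
  rows:
    - [[72,2,0,45,0,0,0],[72,2,0,80,0,0,0],[72,2,0,110,0,0,0],[72,2,0,135,0,0,0],[72,2,0,148,0,0,0],[72,2,0,151,0,0,0],[44,2,0,151,0,0,0],[44,2,0,151,0,0,0],[44,2,0,151,0,0,0],[44,2,0,151,0,0,0]]

```text
clock: 10.07
position: [604.3, 35.3, 53.7]
ee_rot: [1.0, 0.0, 0.001, -0.0]
contact_force: [-0.1, -0.5, 5.5]
gripper_width: 50.7
grasp_force: 61.2
```

Emit:
servo_tool:
  rows:
    - [[44,0,0,0,0,0,0],[44,0,0,0,0,0,0]]

```text
clock: 10.32
position: [604.3, 35.3, 53.7]
ee_rot: [1.0, 0.0, 0.001, -0.0]
contact_force: [0.0, 1.3, 6.4]
gripper_width: 50.8
grasp_force: 61.2
```

Emit:
servo_tool:
  rows:
    - [[44,0,0,-10,0,0,0],[44,0,0,-35,0,0,0],[44,0,0,-75,0,0,0],[44,0,0,-115,0,0,0],[44,0,0,-140,0,0,0],[44,-10,26,-150,0,0,0],[44,-27,68,-150,0,0,0],[44,-47,118,-150,0,0,0],[44,-67,170,-150,0,0,0],[44,-87,220,-150,0,0,0]]

```text
clock: 11.58
position: [514.9, -186.2, 202.1]
ee_rot: [1.0, 0.0, -0.0, -0.0]
contact_force: [0.5, -0.7, -1.4]
gripper_width: 50.8
grasp_force: 61.0
```

Emit:
servo_tool:
  rows:
    - [[44,-20,50,0,0,0,0],[44,-38,97,0,0,0,0],[44,-53,132,0,0,0,0],[44,-60,152,15,0,0,0],[44,-60,152,50,0,0,0],[44,-60,152,90,0,0,0],[44,-60,152,120,0,0,0],[44,-60,152,138,0,0,0],[44,-60,152,145,0,0,0],[44,-60,152,145,0,0,0]]

```text
clock: 12.82
position: [456.2, -336.9, 57.2]
ee_rot: [1.0, 0.0, -0.0, -0.0]
contact_force: [0.1, -0.1, -1.9]
gripper_width: 50.7
grasp_force: 61.0
```

Emit:
servo_tool:
  rows:
    - [[44,0,0,4,0,0,0],[44,0,0,6,0,0,0],[44,0,0,7,0,0,0],[44,0,0,8,0,0,0],[44,0,0,8,0,0,0]]

```text
clock: 13.45
position: [456.5, -337.0, 49.7]
ee_rot: [1.0, 0.0, 0.0, 0.0]
contact_force: [-1.6, 1.0, 2.2]
gripper_width: 50.9
grasp_force: 61.3
```

Emit:
servo_tool:
  rows:
    - [[58,0,0,0,0,0,0],[72,0,0,0,0,0,0],[72,0,0,0,0,0,0],[72,0,0,-20,0,0,0],[72,0,0,-60,0,0,0],[72,0,0,-110,0,0,0],[72,0,0,-150,0,0,0],[72,25,-39,-155,0,0,0],[72,50,-78,-155,0,0,0],[72,80,-125,-155,0,0,0]]

```text
clock: 14.7
position: [536.8, -211.1, 204.6]
ee_rot: [1.0, -0.001, 0.0, 0.0]
contact_force: [0.3, -1.3, -0.1]
gripper_width: 71.7
grasp_force: 0.0
```

Emit:
servo_tool:
  rows:
    - [[72,30,-47,0,0,0,0],[72,55,-86,0,0,0,0],[72,66,-104,0,0,0,0],[72,66,-104,0,0,0,0],[72,66,-104,0,0,0,0]]

```text
clock: 15.32
position: [601.7, -108.7, 204.1]
ee_rot: [1.0, -0.0, -0.0, 0.0]
contact_force: [-0.1, -0.5, 0.3]
gripper_width: 72.1
grasp_force: 0.0
```

Run:
```python
from h import *
import cv2,pickle
s=arm.read_state();p=arm.camera_params("wrist");cv2.imwrite("pics/w3.png",arm.get_image("wrist")[:,:,::-1]);pickle.dump(p,open("w3.p","wb"))
print(s['position'],s['clock'])
for X in [(601,-110,113),(566,-36.2,8),(602.5,-110.2,8),(602.5,38,8),(636.4,-32,50),(457,-337,109)]: print(X,w2px("wrist",X,p))
```

```text
[ 601.66731397 -108.74492555  204.12414488] 15.325
(601, -110, 113) [323.09494754 242.50911308]
(566, -36.2, 8) [253.14545437 244.2306138 ]
(602.5, -110.2, 8) [322.60247918 210.51839692]
(602.5, 38, 8) [179.22159267 210.69816332]
(636.4, -32, 50) [234.33376948 182.9110941 ]
(457, -337, 109) [583.52308392 398.43916467]
```

View pics/w3.png

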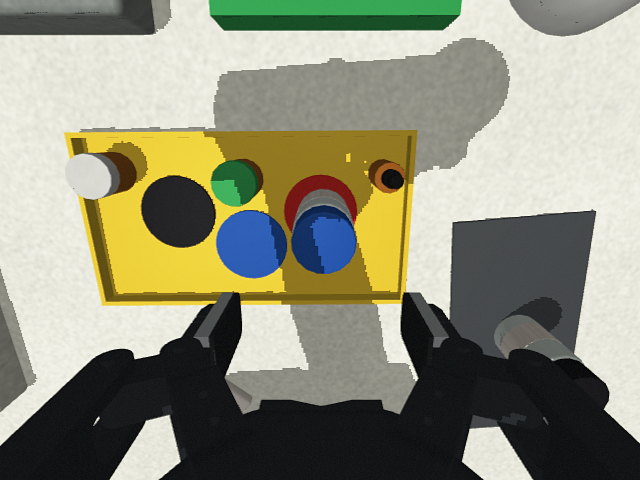

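Wrist view: blue cap at (324,240), blue disc at (251,244), black disc at (178,212) and green lid at (234,183). The black bottle stands on the mat. Next is the blue bottle.

Emit:
servo_tool:
  rows:
    - [[72,1,1.5,45,0,0,0],[72,1,1.5,80,0,0,0],[72,1,1.5,110,0,0,0],[72,1,1.5,135,0,0,0],[72,1,1.5,149,0,0,0],[72,1,1.5,152,0,0,0],[44,1,1.5,152,0,0,0],[44,1,1.5,152,0,0,0],[44,1,1.5,152,0,0,0],[44,1,1.5,152,0,0,0]]

```text
clock: 16.62
position: [604.2, -109.6, 53.7]
ee_rot: [1.0, 0.0, 0.001, 0.0]
contact_force: [-0.3, 0.2, 6.3]
gripper_width: 50.4
grasp_force: 56.8
```

Emit:
servo_tool:
  rows:
    - [[44,0,0,0,0,0,0],[44,0,0,0,0,0,0]]

```text
clock: 16.88
position: [604.1, -109.6, 53.7]
ee_rot: [1.0, 0.0, 0.001, 0.0]
contact_force: [-1.3, -1.4, 5.8]
gripper_width: 50.8
grasp_force: 56.8
```

Emit:
servo_tool:
  rows:
    - [[44,0,0,-10,0,0,0],[44,0,0,-35,0,0,0],[44,0,0,-75,0,0,0],[44,0,0,-115,0,0,0],[44,0,0,-140,0,0,0],[44,-8,26,-150,0,0,0],[44,-21,68,-150,0,0,0],[44,-35,115,-150,0,0,0],[44,-49,160,-150,0,0,0],[44,-60,195,-150,0,0,0]]

```text
clock: 18.12
position: [542.0, -305.6, 201.7]
ee_rot: [1.0, -0.0, -0.001, -0.001]
contact_force: [-0.0, 1.0, -1.4]
gripper_width: 50.6
grasp_force: 56.6
```

Emit:
servo_tool:
  rows:
    - [[44,-6,18,0,0,0,0],[44,-8,26,15,0,0,0],[44,-8,26,50,0,0,0],[44,-8,26,90,0,0,0],[44,-8,26,120,0,0,0],[44,-8,26,138,0,0,0],[44,-8,26,147,0,0,0],[44,-8,26,151,0,0,0],[44,-8,26,153,0,0,0],[44,-8,26,153,0,0,0]]

```text
clock: 19.38
position: [535.8, -330.6, 50.0]
ee_rot: [1.0, 0.0, 0.001, 0.0]
contact_force: [-0.0, -0.2, -2.7]
gripper_width: 50.4
grasp_force: 56.5
```

Emit:
servo_tool:
  rows:
    - [[44,0,0,0.7,0,0,0],[44,0,0,1,0,0,0],[44,0,0,1,0,0,0]]

```text
clock: 19.75
position: [535.8, -330.7, 49.8]
ee_rot: [1.0, 0.0, 0.001, 0.0]
contact_force: [-2.0, 1.6, 5.6]
gripper_width: 50.6
grasp_force: 56.9
```

Emit:
servo_tool:
  rows:
    - [[58,0,0,0,0,0,0],[70,0,0,0,0,0,0],[70,0,0,0,0,0,0],[70,0,0,-20,0,0,0],[70,0,0,-60,0,0,0],[70,0,0,-110,0,0,0],[70,10,-30,-130,0,0,0],[70,25,-75,-130,0,0,0],[70,42,-126,-130,0,0,0],[70,60,-180,-130,0,0,0]]

```text
clock: 21.0
position: [595.6, -149.2, 178.3]
ee_rot: [1.0, -0.0, 0.0, 0.0]
contact_force: [0.5, -0.6, -0.5]
gripper_width: 70.1
grasp_force: 0.0
```

Emit:
servo_tool:
  rows:
    - [[70,17,-50,0,0,0,0],[70,33,-97,0,0,0,0],[70,40,-119,0,0,0,0],[70,40,-119,30,0,0,0],[70,40,-119,80,0,0,0],[70,40,-119,110,0,0,0],[70,40,-119,110,0,0,0]]

```text
clock: 21.88
position: [633.2, -32.3, 65.4]
ee_rot: [1.0, -0.0, -0.003, 0.001]
contact_force: [-0.1, -0.7, -0.4]
gripper_width: 69.8
grasp_force: 0.0
```

Run:
```python
from h import *
import cv2
s=arm.read_state();p=arm.camera_params("wrist");im=arm.get_image("wrist");cv2.imwrite("pics/w4.png",im[:,:,::-1])
print(s['position'],s['clock'])
h=cv2.cvtColor(im,cv2.COLOR_RGB2HSV);m=cv2.inRange(h,(45,60,30),(80,255,255))
n,l,st,c=cv2.connectedComponentsWithStats(m)
for i in range(1,n):
    if st[i,4]>300: print(st[i],c[i],px2w("wrist",*c[i],50,p))
```

```text
[633.23417037 -32.29814956  65.44188376] 21.875
[ 296    0  344   14 4803] [467.96335624   6.49115136] [756.78825606 -91.6408046   50.        ]
[ 279  237   78   78 4780] [317.72573222 275.58786611] [638.69831911 -30.29829709  50.        ]
```

Emit:
servo_tool:
  rows:
    - [[70,2,0,20,0,0,0],[70,2,0,38,0,0,0],[70,2,0,48,0,0,0],[70,2,0,53,0,0,0],[70,2,0,53,0,0,0]]

```text
clock: 22.55
position: [637.4, -31.4, 15.3]
ee_rot: [1.0, 0.0, -0.0, 0.0]
contact_force: [0.3, -0.7, 0.5]
gripper_width: 70.1
grasp_force: 0.0
```

Emit:
servo_tool:
  rows:
    - [[34,0,0,0,0,0,0],[34,0,0,0,0,0,0],[34,0,0,0,0,0,0],[34,0,0,0,0,0,0],[34,0,0,0,0,0,0],[34,0,0,0,0,0,0]]

```text
clock: 23.3
position: [638.0, -31.3, 16.1]
ee_rot: [1.0, 0.0, 0.001, -0.0]
contact_force: [-1.2, 0.2, 5.1]
gripper_width: 39.2
grasp_force: 60.3
```

Emit:
servo_tool:
  rows:
    - [[34,0,0,-10,0,0,0],[34,0,0,-35,0,0,0],[34,0,0,-80,0,0,0],[34,0,0,-120,0,0,0],[34,-5,-15,-145,0,0,0],[34,-16,-48,-150,0,0,0],[34,-31,-93,-150,0,0,0],[34,-48,-143,-150,0,0,0],[34,-65,-193,-150,0,0,0],[34,-82,-243,-150,0,0,0]]

```text
clock: 24.55
position: [554.1, 212.8, 165.0]
ee_rot: [1.0, -0.0, -0.001, 0.0]
contact_force: [0.7, 0.2, 0.4]
gripper_width: 39.2
grasp_force: 60.4
```

Emit:
servo_tool:
  rows:
    - [[34,-17,-50,0,0,0,0],[34,-32,-94,0,0,0,0],[34,-41,-122,0,0,0,0],[34,-43,-129,5,0,0,0],[34,-43,-129,30,0,0,0],[34,-43,-129,50,0,0,0],[34,-43,-129,60,0,0,0],[34,-43,-129,60,0,0,0]]

```text
clock: 25.55
position: [512.2, 339.6, 104.5]
ee_rot: [1.0, -0.0, -0.001, 0.001]
contact_force: [-0.0, 0.0, -0.6]
gripper_width: 39.4
grasp_force: 60.4
```

Run:
```python
from h import *
import cv2
s=arm.read_state();print(s['position'],s['clock'])
p=arm.camera_params("wrist");im=arm.get_image("wrist");cv2.imwrite("pics/w5.png",im[:,:,::-1])
print(w2px("wrist",(513,340.5,62),p),[w2px("wrist",(513+55*np.cos(a),340.5+55*np.sin(a),62),p).round() for a in (0,1.57,3.14,4.71)])
```

```text
[512.16899658 339.61254332 104.47312395] 25.55
[319.93470187 264.7811554 ] [array([320., 170.]), array([227., 265.]), array([320., 345.]), array([413., 265.])]
```

View pics/w5.png

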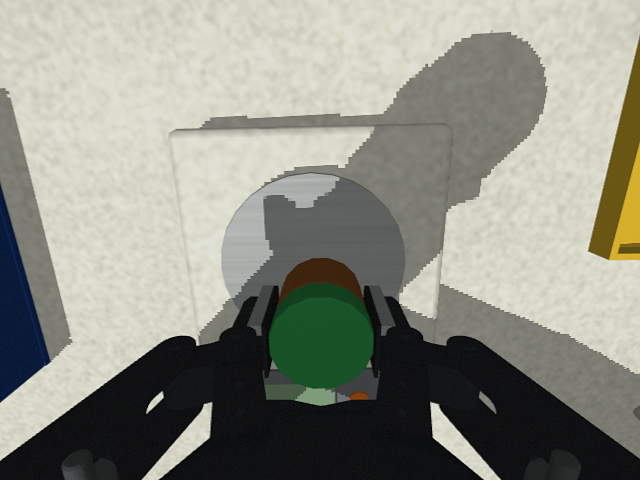

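Wrist view: the pan spans columns 221 to 405 with its top at row 173, so its centre is at about column 313. The jar is at column 321, so I'll shift about 4 mm towards +y and then lower it.

Emit:
servo_tool:
  rows:
    - [[34,0,-3.7,10,0,0,0],[34,-0.5,-3.7,20,0,0,0],[34,-0.5,-3.7,26,0,0,0],[34,-0.5,-3.7,29,0,0,0],[34,-0.5,-3.7,30.5,0,0,0],[34,-0.5,-3.7,30.5,0,0,0]]

```text
clock: 26.35
position: [511.9, 344.3, 74.8]
ee_rot: [1.0, 0.0, 0.0, -0.0]
contact_force: [0.3, -0.2, -0.9]
gripper_width: 39.0
grasp_force: 60.4
```

Emit:
servo_tool:
  rows:
    - [[34,0,0,1,0,0,0],[34,0,0,1.7,0,0,0],[34,0,0,1.7,0,0,0]]

```text
clock: 26.72
position: [511.8, 344.3, 73.2]
ee_rot: [1.0, 0.0, 0.0, -0.0]
contact_force: [-0.3, 0.3, -0.5]
gripper_width: 39.6
grasp_force: 60.4
```

Emit:
servo_tool:
  rows:
    - [[34,0,0,0.6,0,0,0],[34,0,0,1.2,0,0,0],[34,0,0,1.2,0,0,0]]

```text
clock: 27.1
position: [511.9, 344.3, 73.1]
ee_rot: [1.0, 0.0, 0.0, -0.0]
contact_force: [-2.7, -0.9, 4.7]
gripper_width: 39.6
grasp_force: 60.8
```

Emit:
servo_tool:
  rows:
    - [[50,0,0,0,0,0,0],[66,0,0,0,0,0,0],[66,0,0,0,0,0,0],[66,0,0,-20,0,0,0],[66,0,0,-60,0,0,0],[66,0,0,-110,0,0,0],[66,1,30,-130,0,0,0],[66,2,80,-130,0,0,0],[66,4,135,-130,0,0,0],[66,6,190,-130,0,0,0]]

```text
clock: 28.35
position: [517.6, 152.7, 201.9]
ee_rot: [1.0, 0.0, 0.0, -0.0]
contact_force: [0.8, -0.6, -0.7]
gripper_width: 66.1
grasp_force: 0.0
```

Emit:
servo_tool:
  rows:
    - [[72,2,55,0,0,0,0],[72,4,110,0,0,0,0],[72,6,165,0,0,0,0],[72,8,220,0,0,0,0],[72,10,275,0,0,0,0],[72,12,330,0,0,0,0],[72,14,385,0,0,0,0],[72,16,435,0,0,0,0],[72,18,470,0,0,0,0],[72,18,485,0,0,0,0]]

```text
clock: 29.6
position: [535.5, -332.5, 201.1]
ee_rot: [1.0, -0.001, -0.0, -0.0]
contact_force: [0.2, 0.7, -0.1]
gripper_width: 72.1
grasp_force: 0.0
```

Run:
```python
from h import *
import cv2
s=arm.read_state();print(s['position'],s['clock'])
im=arm.get_image("top");cv2.imwrite("pics/top1.png",im[:,:,::-1])
```

```text
[ 535.46214215 -332.48879911  201.12984998] 29.6
```

View pics/top1.png

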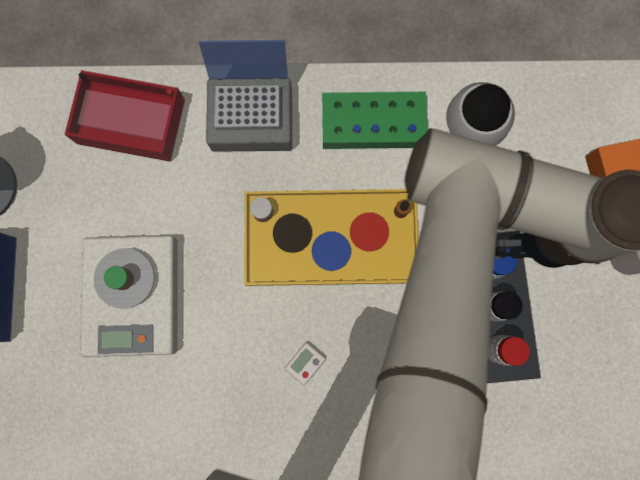

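The jar stands on the pan at about (117,277), where the pan centre is (124,278). Lean from the camera angle accounts for some of that offset. The discs are bare at (293,232), (331,251) and (369,231), so I'll measure them precisely.

Run:
```python
from h import *
import cv2
im=cv2.imread("pics/top1.png");h=cv2.cvtColor(im,cv2.COLOR_BGR2HSV)
def comp(m,x0,x1,y0,y1,z,n):
    k=np.zeros_like(m);k[y0:y1,x0:x1]=m[y0:y1,x0:x1]
    c=max(cv2.findContours(k,0,cv2.CHAIN_APPROX_NONE)[0],key=cv2.contourArea)
    e=cv2.fitEllipse(cv2.convexHull(c));print(n,np.round(e[0],1),np.round(e[1],1),px2w("top",*e[0],z).round(1))
comp(cv2.inRange(h,(45,60,30),(80,255,255)),90,160,240,310,107,"green")
comp(cv2.inRange(h,(100,100,30),(130,255,255)),300,360,220,280,8,"blue")
r=cv2.inRange(h,(0,150,30),(8,255,255))|cv2.inRange(h,(172,150,30),(180,255,255))
comp(r,340,395,205,260,8,"red")
comp(cv2.inRange(h,(0,0,0),(180,255,75)),268,318,208,256,8,"black")
g=cv2.inRange(h,(0,0,90),(180,40,170))
comp(g,90,160,242,312,62,"pan")
s=cv2.Canny(cv2.cvtColor(im,6),40,120)[240:315,88:162]
cv2.imwrite("pics/panc.png",cv2.resize(im[240:315,85:165],None,fx=6,fy=6,interpolation=2))
```

```text
green [115.4 277.1] [22.9 23.7] [510.9 340.9 107. ]
blue [330.8 250.7] [37.8 38.2] [566.3 -35.9   8. ]
red [368.9 231.5] [37.9 38.6] [ 602.7 -109.4    8. ]
black [292.1 232.7] [38.  38.4] [601.9  38.1   8. ]
pan [125.6 277.4] [60.5 66.8] [514.1 337.7  62. ]
```

View pics/panc.png

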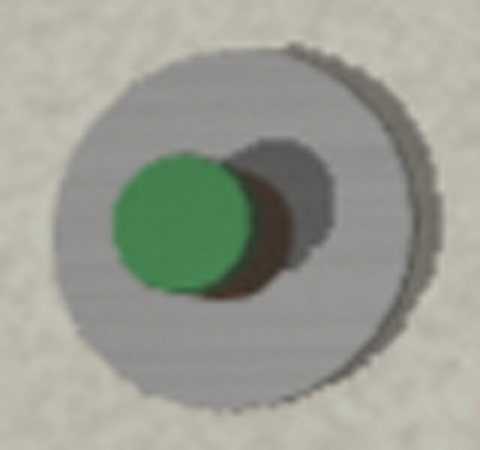

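Jar centre is about 3 mm from the pan centre in the same camera, which is fine. Now the blue bottle goes back to the blue disc in the middle.

Emit:
servo_tool:
  rows:
    - [[72,0,0,0,0,0,0],[72,0,0,45,0,0,0],[72,0,0,80,0,0,0],[72,0,0,110,0,0,0],[72,0,0,135,0,0,0],[72,0,0,148,0,0,0],[72,0,0,150,0,0,0],[72,0,0,150,0,0,0]]

```text
clock: 30.65
position: [536.6, -330.7, 52.9]
ee_rot: [1.0, 0.0, 0.001, 0.0]
contact_force: [0.2, -0.7, 0.1]
gripper_width: 72.1
grasp_force: 0.0
```

Emit:
servo_tool:
  rows:
    - [[44,0,0,0,0,0,0],[44,0,0,0,0,0,0],[44,0,0,0,0,0,0],[44,0,0,0,0,0,0],[44,0,0,0,0,0,0]]

```text
clock: 31.28
position: [536.9, -331.2, 53.4]
ee_rot: [1.0, 0.0, 0.001, 0.001]
contact_force: [0.0, 0.2, 5.8]
gripper_width: 50.4
grasp_force: 62.9
```

Emit:
servo_tool:
  rows:
    - [[44,0,0,-10,0,0,0],[44,0,0,-35,0,0,0],[44,0,0,-75,0,0,0],[44,0,0,-115,0,0,0],[44,0,-8,-140,0,0,0],[44,4,-35,-150,0,0,0],[44,9,-82,-150,0,0,0],[44,14,-132,-150,0,0,0],[44,19,-182,-150,0,0,0],[44,24,-230,-150,0,0,0]]

```text
clock: 32.52
position: [559.0, -99.2, 201.5]
ee_rot: [1.0, -0.0, -0.001, -0.0]
contact_force: [0.5, 0.4, -1.5]
gripper_width: 50.3
grasp_force: 62.6
```

Emit:
servo_tool:
  rows:
    - [[44,5,-42,0,0,0,0],[44,7,-62,5,0,0,0],[44,7,-66,25,0,0,0],[44,7,-66,60,0,0,0],[44,7,-66,95,0,0,0],[44,7,-66,120,0,0,0],[44,7,-66,134,0,0,0],[44,7,-66,140,0,0,0],[44,7,-66,142,0,0,0],[44,7,-66,142,0,0,0]]

```text
clock: 33.78
position: [567.4, -34.7, 60.6]
ee_rot: [1.0, 0.0, 0.001, -0.0]
contact_force: [0.1, -0.1, -2.4]
gripper_width: 50.2
grasp_force: 62.7
```

Run:
```python
from h import *
import cv2
s=arm.read_state();print(s['position'],s['clock'])
p=arm.camera_params("wrist");im=arm.get_image("wrist");cv2.imwrite("pics/w6.png",im[:,:,::-1])
print(w2px("wrist",(567,-35,113+6),p),w2px("wrist",(567,-35,8),p))
```

```text
[567.36688816 -34.68408656  60.61735793] 33.775
[323.22509864 389.35416897] [322.00386594 260.83547091]
```

View pics/w6.png

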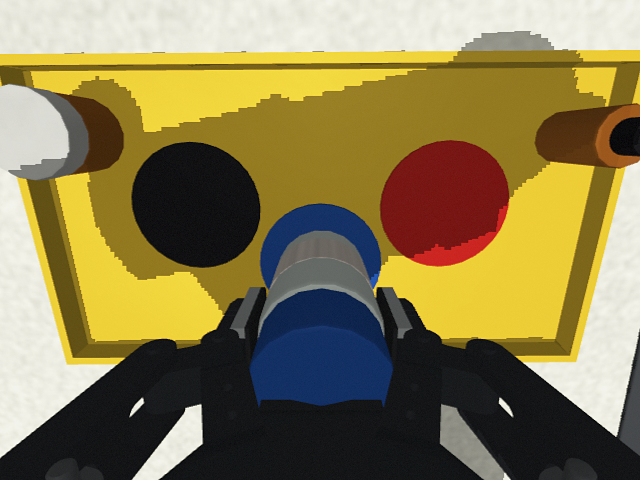

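Wrist view: blue disc at columns 260 to 381 (centre 320.5), bottle at about column 321, so y is good. The black disc is at (196,204) and the red at (445,203). I'll check x.

Run:
```python
from h import *
p=arm.camera_params("wrist")
for n,u,v,z in [("disc back edge",320.5,204,8),("bottle base back edge",320.5,231.5,11.3),("blkL",132,204,8),("blkR",260,204,8),("blkT",190,142,8),("blkB",203,267,8),("redL",380,203,8),("redR",509,203,8),("redT",448,140,8),("redB",440,266,8)]: print(n,px2w("wrist",u,v,z,p).round(1))
```

```text
disc back edge [602.8 -34.    8. ]
bottle base back edge [586.9 -34.   11.3]
blkL [602.9  77.5   8. ]
blkR [602.9   1.8   8. ]
blkT [638.1  39.2   8. ]
blkB [562.9  39.6   8. ]
redL [603.4 -69.2   8. ]
redR [ 603.4 -145.5    8. ]
redT [ 639.1 -105.5    8. ]
redB [ 563.5 -108.8    8. ]
```

Emit:
servo_tool:
  rows:
    - [[44,2.5,0,1,0,0,0],[44,2.5,0,2,0,0,0],[44,2.5,0,3,0,0,0],[44,2.5,0,3.7,0,0,0],[44,2.5,0,3.7,0,0,0]]

```text
clock: 34.45
position: [569.5, -34.7, 57.4]
ee_rot: [1.0, 0.0, 0.0, 0.0]
contact_force: [-2.7, 1.2, 4.8]
gripper_width: 50.5
grasp_force: 63.3
```

Emit:
servo_tool:
  rows:
    - [[58,0,0,0,0,0,0],[72,0,0,0,0,0,0],[72,0,0,0,0,0,0],[72,0,0,-20,0,0,0],[72,0,0,-60,0,0,0],[72,0,0,-110,0,0,0],[72,0,0,-145,0,0,0],[72,-25,40,-148,0,0,0],[72,-52,84,-148,0,0,0],[72,-82,132,-148,0,0,0]]

```text
clock: 35.7
position: [486.6, -167.7, 204.2]
ee_rot: [1.0, 0.001, 0.0, 0.0]
contact_force: [0.2, -1.4, 0.3]
gripper_width: 72.3
grasp_force: 0.0
```

Emit:
servo_tool:
  rows:
    - [[72,-30,50,0,0,0,0],[72,-60,98,0,0,0,0],[72,-85,138,0,0,0,0],[72,-100,163,0,0,0,0],[72,-110,178,0,0,0,0],[72,-110,178,0,0,0,0],[72,-110,178,0,0,0,0]]

```text
clock: 36.58
position: [377.7, -344.3, 204.1]
ee_rot: [1.0, 0.0, 0.0, -0.0]
contact_force: [0.8, 0.0, 0.9]
gripper_width: 72.2
grasp_force: 0.0
```

Run:
```python
from h import *
import cv2
s=arm.read_state();print(s['position'],s['clock'])
p=arm.camera_params("wrist");im=arm.get_image("wrist");cv2.imwrite("pics/w7.png",im[:,:,::-1])
h=cv2.cvtColor(im,cv2.COLOR_RGB2HSV)
m=cv2.inRange(h,(0,150,30),(8,255,255))|cv2.inRange(h,(172,150,30),(180,255,255))
for c in cv2.findContours(m,0,cv2.CHAIN_APPROX_NONE)[0]:
    if cv2.contourArea(c)>300:
        e=cv2.fitEllipse(cv2.convexHull(c));print(np.round(e[0],1),np.round(e[1],1),px2w("wrist",*e[0],109,p))
t=arm.get_image("top");cv2.imwrite("pics/top2.png",t[:,:,::-1])
```

```text
[ 377.72829111 -344.31309474  204.09406064] 36.575
[321.2 237.3] [63.9 67.3] [ 379.96142943 -344.12590174  109.        ]
```

Emit:
servo_tool:
  rows:
    - [[72,1,0,45,0,0,0],[72,1,0,80,0,0,0],[72,1,0,110,0,0,0],[72,1,0,135,0,0,0],[72,1,0,149,0,0,0],[72,1,0,153,0,0,0],[44,1,0,153,0,0,0],[44,1,0,153,0,0,0],[44,1,0,153,0,0,0],[44,1,0,153,0,0,0]]

```text
clock: 37.92
position: [379.1, -345.0, 52.1]
ee_rot: [1.0, 0.0, 0.001, 0.0]
contact_force: [1.0, 3.6, 6.1]
gripper_width: 50.5
grasp_force: 62.5
```

Emit:
servo_tool:
  rows:
    - [[44,0,0,0,0,0,0],[44,0,0,0,0,0,0]]

```text
clock: 38.17
position: [379.1, -345.0, 52.1]
ee_rot: [1.0, 0.0, 0.001, 0.0]
contact_force: [0.4, 2.1, 6.1]
gripper_width: 50.3
grasp_force: 62.5
```

Emit:
servo_tool:
  rows:
    - [[44,0,0,-10,0,0,0],[44,0,0,-35,0,0,0],[44,0,0,-75,0,0,0],[44,0,0,-115,0,0,0],[44,0,0,-145,0,0,0],[44,12,-13,-152,0,0,0],[44,38,-40,-152,0,0,0],[44,70,-74,-152,0,0,0],[44,104,-110,-152,0,0,0],[44,138,-146,-152,0,0,0]]

```text
clock: 39.42
position: [516.5, -196.5, 201.5]
ee_rot: [1.0, -0.0, -0.002, -0.0]
contact_force: [1.2, -0.1, -2.6]
gripper_width: 50.6
grasp_force: 62.8
```

Emit:
servo_tool:
  rows:
    - [[44,34,-36,0,0,0,0],[44,62,-66,0,0,0,0],[44,80,-84,0,0,0,0],[44,86,-90.5,15,0,0,0],[44,86,-90.5,50,0,0,0],[44,86,-90.5,90,0,0,0],[44,86,-90.5,120,0,0,0],[44,86,-90.5,136,0,0,0],[44,86,-90.5,144,0,0,0],[44,86,-90.5,144,0,0,0]]

```text
clock: 40.67
position: [602.4, -108.5, 59.3]
ee_rot: [1.0, -0.0, 0.0, 0.0]
contact_force: [1.5, -0.6, -2.0]
gripper_width: 50.5
grasp_force: 62.8
```

Run:
```python
from h import *
import cv2
s=arm.read_state();print(s['position'],s['clock'])
p=arm.camera_params("wrist");im=arm.get_image("wrist");cv2.imwrite("pics/w8.png",im[:,:,::-1])
```

```text
[ 602.39435702 -108.48690279   59.25623821] 40.675
```

View pics/w8.png

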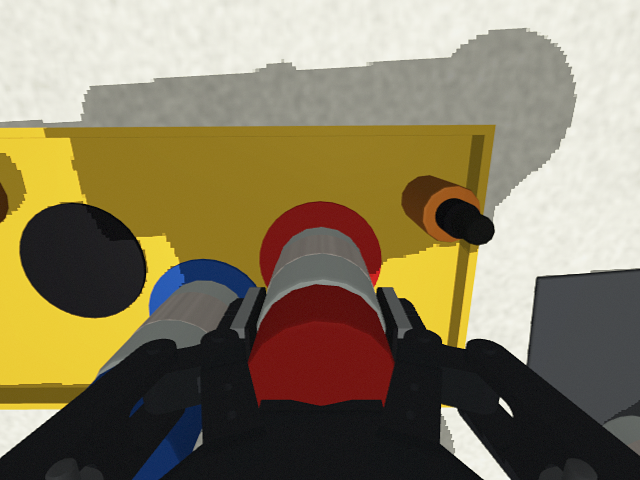

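Wrist view: red disc columns 260 to 381 (centre 320.5) with its back edge at row 202, bottle base back edge at row 227. That needs about +1.5 mm in x, then set down.

Emit:
servo_tool:
  rows:
    - [[44,1.5,0,1,0,0,0],[44,1.5,0,2,0,0,0],[44,1.5,0,3,0,0,0],[44,1.5,0,3.6,0,0,0],[44,1.5,0,3.6,0,0,0]]

```text
clock: 41.35
position: [604.0, -108.2, 56.2]
ee_rot: [1.0, 0.0, 0.0, 0.0]
contact_force: [-1.3, 1.1, 2.7]
gripper_width: 50.3
grasp_force: 63.0
```

Emit:
servo_tool:
  rows:
    - [[58,0,0,0,0,0,0],[70,0,0,0,0,0,0],[70,0,0,0,0,0,0],[70,0,0,-20,0,0,0],[70,0,0,-60,0,0,0],[70,0,0,-110,0,0,0],[70,0,0,-145,0,0,0],[72,-25,39,-148,0,0,0],[72,-52,81,-148,0,0,0],[72,-80,125,-148,0,0,0]]

```text
clock: 42.6
position: [523.1, -234.2, 203.7]
ee_rot: [1.0, 0.001, 0.0, 0.0]
contact_force: [-0.2, -0.2, -0.1]
gripper_width: 71.9
grasp_force: 0.0
```

Emit:
servo_tool:
  rows:
    - [[72,-28,44,0,0,0,0],[72,-50,78,0,0,0,0],[72,-64,98,0,0,0,0],[72,-67.5,104,0,0,0,0],[72,-67.5,104,0,0,0,0],[72,-67.5,104,0,0,0,0]]

```text
clock: 43.35
position: [456.9, -336.6, 203.5]
ee_rot: [1.0, 0.001, 0.0, -0.0]
contact_force: [1.0, -0.2, -0.7]
gripper_width: 71.7
grasp_force: 0.0
```

Run:
```python
from h import *
import cv2
s=arm.read_state();print(s['position'],s['clock'])
p=arm.camera_params("wrist");im=arm.get_image("wrist");cv2.imwrite("pics/w9.png",im[:,:,::-1])
print(im[236,250:400:4].sum(1))
m=cv2.inRange(im,(0,0,0),(38,38,38));k=np.zeros_like(m);k[180:290,270:375]=m[180:290,270:375]
for c in cv2.findContours(k,0,cv2.CHAIN_APPROX_NONE)[0]:
    if cv2.contourArea(c)>300:
        e=cv2.fitEllipse(cv2.convexHull(c));print(np.round(e[0],1),np.round(e[1],1),px2w("wrist",*e[0],109,p))
t=arm.get_image("top");cv2.imwrite("pics/top3.png",t[:,:,::-1])
```

```text
[ 456.8945792  -336.62196665  203.51619728] 43.35
[440 137 136 131 137 135 136 140 139 144  87 115 108 119 114 112 113 110
 103 108 111 101  94  97  89  95 241 235 233 238 234 233 231 234 237 232
 689 691]
[320.8 238.7] [63.9 67. ] [ 458.16559235 -336.1794382   109.        ]
```

Emit:
servo_tool:
  rows:
    - [[72,0,0,45,0,0,0],[72,0,0,80,0,0,0],[72,0,0,110,0,0,0],[72,0,0,135,0,0,0],[72,0,0,149,0,0,0],[72,0,0,152,0,0,0],[44,0,0,152,0,0,0],[44,0,0,152,0,0,0],[44,0,0,152,0,0,0],[44,0,0,152,0,0,0]]

```text
clock: 44.7
position: [457.2, -337.5, 52.7]
ee_rot: [1.0, 0.0, 0.001, 0.001]
contact_force: [0.4, 1.5, 6.1]
gripper_width: 50.3
grasp_force: 62.3
```

Emit:
servo_tool:
  rows:
    - [[44,0,0,0,0,0,0],[44,0,0,0,0,0,0]]

```text
clock: 44.95
position: [457.2, -337.5, 52.7]
ee_rot: [1.0, 0.0, 0.001, 0.001]
contact_force: [-0.3, 2.2, 6.0]
gripper_width: 50.3
grasp_force: 62.4
```

Emit:
servo_tool:
  rows:
    - [[44,0,0,-10,0,0,0],[44,0,0,-35,0,0,0],[44,0,0,-75,0,0,0],[44,0,0,-115,0,0,0],[44,0,0,-145,0,0,0],[44,7,-18,-152,0,0,0],[44,23,-58,-152,0,0,0],[44,42,-108,-152,0,0,0],[44,61,-158,-152,0,0,0],[44,81,-208,-152,0,0,0]]

```text
clock: 46.2
position: [536.6, -126.8, 202.2]
ee_rot: [1.0, 0.0, -0.001, -0.0]
contact_force: [0.3, -0.9, -1.4]
gripper_width: 50.3
grasp_force: 62.6
```

Emit:
servo_tool:
  rows:
    - [[44,20,-50,0,0,0,0],[44,39,-100,0,0,0,0],[44,56,-143,0,0,0,0],[44,64,-163,0,0,0,0],[44,66,-168,15,0,0,0],[44,66,-168,50,0,0,0],[44,66,-168,85,0,0,0],[44,66,-168,115,0,0,0],[44,66,-168,135,0,0,0],[44,66,-168,143,0,0,0]]

```text
clock: 47.45
position: [601.2, 37.1, 58.1]
ee_rot: [1.0, -0.001, -0.002, 0.001]
contact_force: [-0.8, 0.3, -0.8]
gripper_width: 50.7
grasp_force: 62.6
```

Emit:
servo_tool:
  rows:
    - [[44,0,0,0,0,0,0],[44,0,0,0,0,0,0]]

```text
clock: 47.7
position: [603.8, 38.6, 61.4]
ee_rot: [1.0, -0.0, 0.001, -0.0]
contact_force: [0.6, 0.5, -0.9]
gripper_width: 50.6
grasp_force: 62.6
```

Run:
```python
from h import *
import cv2
s=arm.read_state();print(s['position'],s['clock'])
im=arm.get_image("wrist");cv2.imwrite("pics/w10.png",im[:,:,::-1])
```

```text
[603.80478531  38.57193458  61.40202831] 47.7
```

View pics/w10.png

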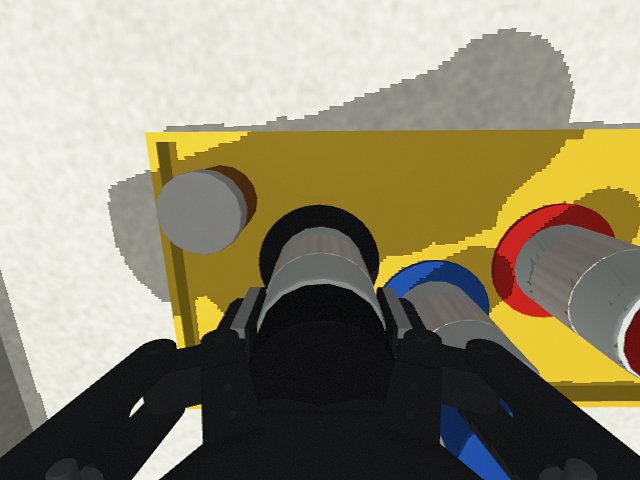

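Wrist view: black disc columns 260 to 380 with its back edge at row 205, bottle base back edge at row 227. It's centred, so I'll lower it.

Emit:
servo_tool:
  rows:
    - [[44,0.5,0,2,0,0,0],[44,0.5,0,3.5,0,0,0],[44,0.5,0,4.5,0,0,0],[44,0.5,0,5.2,0,0,0],[44,0.5,0,5.2,0,0,0]]

```text
clock: 48.38
position: [604.1, 38.9, 56.7]
ee_rot: [1.0, 0.0, 0.0, 0.0]
contact_force: [-2.4, 0.6, 6.0]
gripper_width: 50.7
grasp_force: 63.2
```

Contact made. I'll release, retreat clear and take a final top view.

Emit:
servo_tool:
  rows:
    - [[58,0,0,0,0,0,0],[70,0,0,0,0,0,0],[70,0,0,0,0,0,0],[70,0,0,-20,0,0,0],[70,0,0,-60,0,0,0],[70,0,0,-110,0,0,0],[70,0,0,-160,0,0,0],[70,-50,0,-175,0,0,0],[70,-100,30,-175,0,0,0],[70,-130,80,-175,0,0,0]]

```text
clock: 49.62
position: [471.9, -41.3, 230.7]
ee_rot: [1.0, 0.002, 0.0, -0.0]
contact_force: [1.0, 0.0, -0.8]
gripper_width: 70.1
grasp_force: 0.0
```

Emit:
servo_tool:
  rows:
    - [[70,0,60,0,0,0,0],[70,0,120,0,0,0,0],[70,0,180,0,0,0,0],[70,0,240,0,0,0,0],[70,0,290,0,0,0,0],[70,0,320,0,0,0,0],[70,0,320,0,0,0,0]]

```text
clock: 50.5
position: [473.3, -363.1, 229.4]
ee_rot: [1.0, -0.002, -0.001, -0.0]
contact_force: [0.8, -0.3, -0.4]
gripper_width: 69.6
grasp_force: 0.0
```

Run:
```python
from h import *
import cv2
s=arm.read_state();print(s['position'],s['clock'])
im=arm.get_image("top")[:,:,::-1];cv2.imwrite("pics/top4.png",im)
cv2.imwrite("pics/top4c.png",cv2.resize(im[180:320,80:425],None,fx=2.3,fy=2.3,interpolation=2))
```

```text
[ 473.31826363 -363.05600442  229.37733207] 50.5
```

View pics/top4c.png

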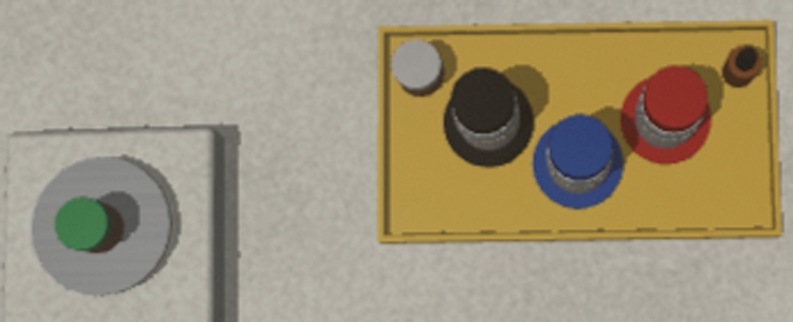

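All are upright on their matching discs, with the jar on the pan and the white jar and dropper in place. A quick numeric check of the cap centres comes next.

Run:
```python
from h import *
import cv2
im=cv2.imread("pics/top4.png");h=cv2.cvtColor(im,cv2.COLOR_BGR2HSV)
def comp(m,x0,x1,y0,y1,z,n):
    k=np.zeros_like(m);k[y0:y1,x0:x1]=m[y0:y1,x0:x1]
    c=max(cv2.findContours(k,0,cv2.CHAIN_APPROX_NONE)[0],key=cv2.contourArea)
    c=c[:,0];return c
# caps/base read from the crop: scale 2.3, offset (80,180); [cap left,right,top] px, disc known
for n,l,r,t,d in [("black",447,519,67,(601.9,38.1)),("blue",549,614,114,(566.3,-35.9)),("red",641,708,65,(602.7,-109.4))]:
    u=80+(l+r)/4.6-.3; v=180+t/2.3-.3
    # cap diameter 49 mm: centre is 24.5 mm below the top edge
    c=px2w("top",u,v,113); print(n,c[0]-24.5-d[0],c[1]-d[1])
```

```text
black 0.9691745540784495 -0.9586039553220544
blue -0.4962478938352888 -1.5606505240882527
red 0.19663426251622695 0.6458696237471884
```

All bottles are within about 2 mm of their disc centres.

```bash
python3 -c "
from bench import arm
print(arm.job_done())"
```

```text
the job is handed in; nothing more can be done
None
```

The job is handed in, at about 51 s of the 144 s allowed: the green-lidded jar is on the balance pan, about 3 mm from its centre, and all three bottles are back upright on their own colours' discs, within about 2 mm of centre, with the white-lidded jar left untouched.

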